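# Clear the plier tester and zero its peak pointer

### The job

Make the plier tester ready for its next test. First take the red-handled pliers out of the test bay and lay them flat in the blue tray without dropping them, then press both yellow guard covers down until they snap shut and stay shut, and last turn the black reset knob counter-clockwise until the red peak pointer is back at its zero stop. Leave the drill, tub, tin and brush alone.

Things in the scene. Friction and masses are not known exactly. Their poses are not given: they have to be found in the camera images.
- tester: Green bench plier tester (sizes in mm), fixed. Origin: underside of the test bay at its centre; x along the bay from near end to far end, y to the gauge, z up. Bay: open box 230 (x) by 150 (y) by 70 high, walls 10 thick. Gauge block: 160 (x) by 155 (y), y from 75 to 230, top at z = 50, white dial 140 across with its top at z = 54, centre x = 0, y = 155. Only knob and covers rise above z = 70.
- pliers: Rigid pliers, 0.2 kg, 16 thick, lying flat on the cradle bars (underside 32 above the bench) roughly along the tester's x. Origin: underside, at the pivot; z up; x to the jaw tips, 60 ahead; red handles end 103 behind. Grip the flat-sided pivot block, 34 long (x), 28 wide (y). Handles 60 wide over all. Centre of mass within 15 of the origin.
- bay_floor (a point): Centre of the bay's inner floor (210 by 130), 12 above the bench. Two steel cradle bars stand on it, 18 (x) by 64 (y), at tester x = -45 and x = +55, tops 32 above the bench; they carry the pliers.
- tray: Blue open tray, 240 (x) by 150 (y) by 32 high outside, walls and floor 5 thick, fixed to the bench. Origin: centre of the underside; the pliers fit along its x axis.
- cover_near_hinge (a point): On the hinge axis of the near guard cover (parallel to the tester's y), at the middle of its length: tester x = -105, y = 0, z = 70.
- cover_far_hinge (a point): The same for the far guard cover: tester x = +105, y = 0, z = 70.
- cover_near_pad (a point): Middle of the black press pad (26 by 70) on the near cover's outer face, 82 from the hinge axis. Each cover is a yellow-framed clear plate, 102 from hinge to free edge, 150 wide, 6 thick (6 outside the hinge plane). Open it stands up at its end of the bay, pad facing away from the bay; shut it lies on the rim over half of the bay, pad up, top at z = 76.
- cover_far_pad (a point): The same for the far cover, a mirror image hinged at the far end; the two free edges meet at mid-bay.
- cover_near (a joint): Near cover: 0 = shut on the rim, grows as it opens, to 1.75. A spring lifts it (2 to 3 N at the pad when nearly shut); it rests open at about 1.3 to 1.75. In the last 0.15 rad a bead snaps past a sprung catch (up to 10 N at the pad, so press on to the rim), and it then stays below 0.03. Let go before that, it springs open again.
- cover_far (a joint): The same for the far cover.
- knob_grip (a point): On the vertical axis of the reset knob, at mid-height of its grip bar, 80 above the bench. The black bar is 66 long, 20 wide and 30 tall (from 63 to 93 above the bench) on a hub of 48 diameter. The x axis lies along the bar; the red peak pointer and a white line point along -x.
- knob (a joint): Turn of knob and peak pointer: 0 = at the zero stop, pointer at the red mark on the robot's side of the dial (tester -x); grows clockwise seen from above, to 2.7. Turn counter-clockwise to the stop. Stiff (0.06 N m), stays where it is left.
- drill: Grey electric drill lying on its side, 200 (x) by 170 (y) by 62 high, loose; a bystander. Origin: underside, about the middle.
- tub: White plastic bowl, 104 across, 55 high, loose; a bystander. Origin: centre of the underside.
- tin: Tin with a blue label, 76 across, 90 high, loose; a bystander. Origin: centre of the underside.
- brush: Hand brush with a wooden handle, 190 long, lying along its x; loose; a bystander.
There are look-alikes about, which are no part of the job. Of the things like the pliers, leave any that is pink, purple or turquoise; of the rest the smaller one is meant.

How it is judged (in metres and radians):
On the way, in this order (a step that is already met when the one before it is completed fails the run):
1. the pliers lie flat in the tray, let go (x of pliers in the frame of tray between -0.1 and 0.1 m and y of pliers in the frame of tray between -0.062 and 0.062 m and z of pliers in the frame of tray below 0.016 m and angle between pliers's own z axis and vertical below 0.15 rad and contact force between the fingers and pliers below 0.1 N), for 0.2 s.
2. both guard covers are snapped shut (value of joint each of cover_near, cover_far below 0.05 rad), for 0.2 s.
3. the peak pointer is at its zero stop (value of joint knob below 0.07 rad), for 0.2 s.
At the end, for the whole second after the job is handed in: The pliers lie flat and at rest in the tray (pivot within the tray's inner walls and no more than 11 mm above its floor, tilted less than 0.15 rad, let go), both covers are held shut (joints under 0.05 rad) and the knob is at its zero stop (joint under 0.07 rad) (all of step 1 and all of step 2 and value of joint knob below 0.07 rad and linear speed of pliers below 0.02 m/s); the robot touches nothing.
It fails at once if a bystander (drill, tub, tin or brush) is moved by more than 30 mm (distance of any of drill, tub, tin, brush from where it was at the start of the episode above 0.03 m).
It fails at once if the pliers are dropped: falling faster than 0.9 m/s out of the fingers (linear speed of pliers above 0.9 m/s and contact force between the fingers and pliers below 0.1 N).
It also fails if it takes over 72 s, if anything falls off the work surface, if the arm or the gripper's body presses on something with over 40 N, if the wrist force passes 120 N, or if a joint passes its speed limit or range.

### The arm

A 6-joint arm with a two-finger parallel gripper is mounted at the origin on the work surface. World frame = base frame: x ahead of the robot, y to its left, z up, the work surface at z = 0. Lengths are in mm, angles in rad, forces in N, time in s.
With the tool pointing down it reaches from about 275 to 825 mm from the base axis. Payload 5.2 kg.
Tool frame: the origin (TCP) lies at the very end of the fingers, on their centre line; the grasp point (between the pads) lies 19 mm behind it; z points along the fingers, y is the direction in which the jaws open and shut (so a half turn about z gives the same grasp; the last joint's range is limited). The gripper opens to 93 mm and grips with 3 to 60 N. Pads are 15 mm wide; open, the fingers measure 128 mm over their backs; the gripper's body (75 mm by 188 mm) begins 65 mm behind the grasp point.
Start: joints at [1.037, 0.259, 1.535, -0, 1.348, -0.203], TCP at [178.618, 520.193, 218.653] pointing down, gripper open.
Joint ranges: [-3.14, 3.14], [-0.91, 2.08], [0.19, 2.58], [-1.22, 4.36], [0.22, 2.71], [-3.12, 3.12]. Speed limits (rad/s): [2.57, 2.57, 3.14, 3.14, 3.14, 3.14].

### API

Orientations are given as [roll, pitch, yaw] about the fixed x, y, z axes, in that order (R = Rz(yaw) Ry(pitch) Rx(roll)).
In Python, from bench import robot gives the robot as it stands. The module is installed in compiled form; this text tells all that it offers. Calls block until the motion is done:
- robot.move_ptp(position, orientation): joint-space move of the TCP to a pose.
- robot.move_linear(position, ori=None, speed=150, f_stop=None): straight line of the TCP; ori=None keeps the orientation; speed is the mean speed in mm/s. With f_stop (N) it stops when the force on the tool has changed by that much, and returns True; else False.
- robot.move_j(angles): joint-space move.
- robot.move_gripper(opening): opening from 0.0 (shut) to 1.0 (fully open); the grip force is fixed at half the most; returns when the fingers have stopped.
- robot.sleep(seconds).
- robot.inverse_kinematics(position, orientation): joint angles nearest the present ones, or None.
- robot.get_image(name): name is "side" or "top"; returns a dict with "img" (400x640x3 uint8, blue, green, red), "fovy" (degrees; the focal length in pixels is half the picture's height over the tangent of half this angle, whatever the lens; pixels are square), "cx", "cy" (the principal point, pixels), "k1" (the pictures are not rectified: a ray, as slopes to the right and down, at radius r is drawn at 1 + k1 r^2 times it, then the intrinsics apply), "eye" and "orientation" of the camera in the world. Camera axes: x right, y down, z forward; pixel columns grow to the right and rows downward; lengths in mm; the calibration is good to about 2 mm. A picture is of the moment at which its call begins. There is no depth.
A pose or a line that the arm cannot do raises robot.MotionError and nothing moves.
- robot.hand_in(): hands the job in, once; it reports no verdict.
Readings, each from a call of its own:
- robot.current_t(): time.
- robot.current_qpos(): joint angles.
- robot.current_joint_vel(): joint speeds.
- robot.current_joint_efforts(): joint torques, N m.
- robot.current_tcp_pos(): TCP position.
- robot.current_eef_rot(): TCP orientation.
- robot.current_contact_force(): force on the tool from outside, world axes, zero at the start.
- robot.current_ft_torque(): the same for the moment, N m.
- robot.current_gripper_width(): opening from 0.0 (shut) to 1.0 (fully open).
Only numpy, scipy, OpenCV 4.12 (cv2) and the standard library are available. Lean on these libraries where they do the work, as an engineer would, in place of code of your own. Each camera call takes 0.05 s, during which the arm holds its last target. There are 200 camera calls.

## Working session

There is one attempt and no reset: what is moved stays moved. The work goes in short steps, each a Python script; the robot and the scene stay as the last script left them, time stands still between calls to the robot, and variables do not carry over. Pictures are saved under pics/ and viewed, about 8 in all and at most 12, crops included, and the job is handed in when it is done.

```bash
mkdir -p pics
cat > h.py <<'E'
import numpy as np, cv2
from bench import robot
from scipy.spatial.transform import Rotation as R
def shot(name,fn):
    d=robot.get_image(name); cv2.imwrite(f'pics/{fn}.png',d['img']); np.save(f'pics/{fn}.npy',{k:v for k,v in d.items() if k!='img'},allow_pickle=True); return d
def cam(d):
    f=200/np.tan(np.radians(d['fovy'])/2)
    o=np.array(d['orientation'],float); M=o if o.shape==(3,3) else R.from_euler('xyz',o).as_matrix()
    return f,M,np.array(d['eye'],float)
def ray(d,u,v):
    f,M,e=cam(d); p=np.array([(u-d['cx'])/f,(v-d['cy'])/f]); q=p.copy()
    for _ in range(30): q=p/(1+d['k1']*(q@q))
    return e,M@np.array([q[0],q[1],1])
def at_z(d,u,v,z):
    e,r=ray(d,u,v); return e+r*(z-e[2])/r[2]
def proj(d,P):
    f,M,e=cam(d); c=M.T@(np.array(P,float)-e); s=c[:2]/c[2]; s=s*(1+d['k1']*(s@s)); return s*f+[d['cx'],d['cy']]
def load(fn): return np.load(f'pics/{fn}.npy',allow_pickle=True).item()
E
python3 - <<'E'
from h import *
for n in ('top','side'):
    d=shot(n,n+'0'); print({k:v for k,v in d.items() if k!='img'})
E
```

```text
{'fovy': 48.77903516170357, 'cx': 321.87762894366057, 'cy': 200.45082754077865, 'k1': 0.006175681985049052, 'eye': array([ 288.49533752,   -4.64257613, 1427.65897385]), 'orientation': array([-2.97683823, -0.00610945, -1.58014285])}
{'fovy': 48.30993149624297, 'cx': 317.20507540000034, 'cy': 193.75223105052854, 'k1': -0.09515115558026213, 'eye': array([  260.36479257, -1018.95450919,   890.28397445]), 'orientation': array([-2.21687272,  0.02419962, -0.26735622])}
```

View pics/top0.png

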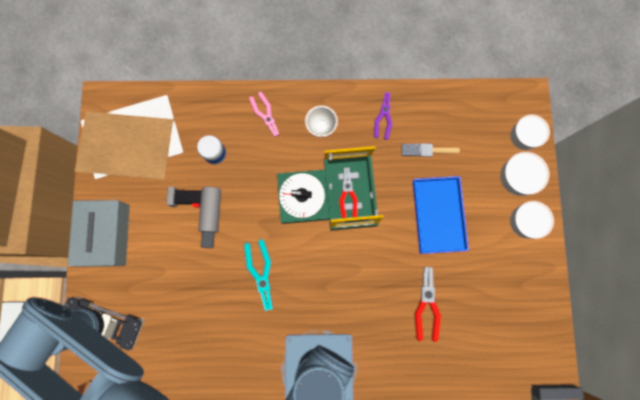

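View pics/side0.png

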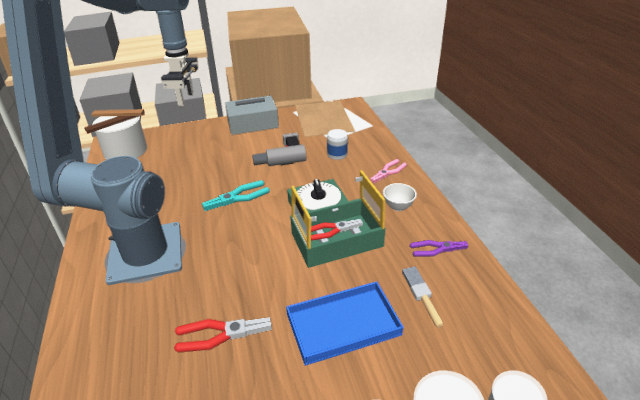

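Candidates for the pliers: red in the bay (top 347,190), larger red on the bench (428,300), and turquoise, pink and purple ones, which are excluded. The smaller red one, in the test bay, fits. I'll confirm it in an enlarged crop.

Run:
```python
import cv2
a=cv2.imread('pics/top0.png')[135:265,265:385]
cv2.imwrite('pics/c1.png',cv2.resize(a,None,fx=5,fy=4.6*5/4.6*0.9230769,interpolation=cv2.INTER_CUBIC) if 0 else cv2.resize(a[:105],None,fx=5.5,fy=5.5,interpolation=cv2.INTER_CUBIC))
b=cv2.imread('pics/side0.png')[165:270,275:400]
cv2.imwrite('pics/c2.png',cv2.resize(b,None,fx=5.5,fy=5.5,interpolation=cv2.INTER_CUBIC))
```

```text
(no output)
```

View pics/c1.png

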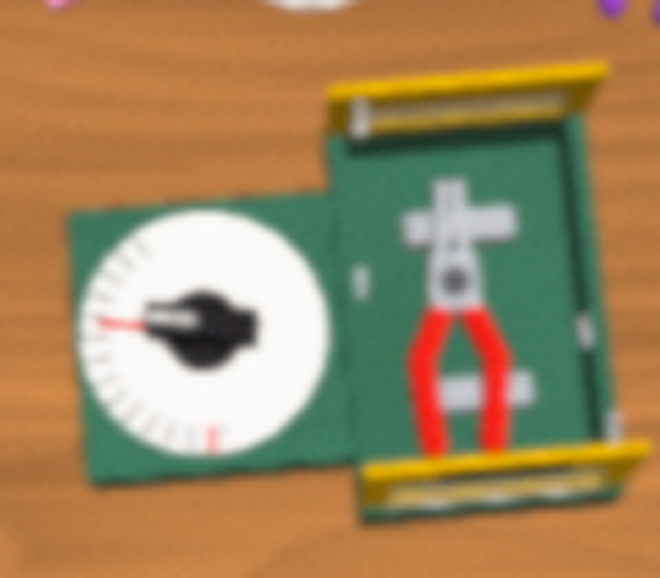

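View pics/c2.png

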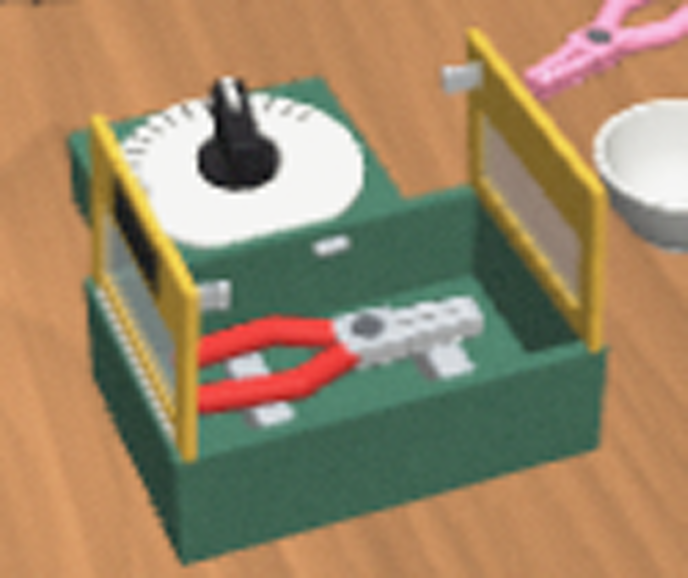

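The crop confirms it: the red pliers in the bay, pivot at about full-picture (347.7,186), jaws pointing +x, the smaller red pair. The knob pointer points to world +y (about 1.5 rad), and both covers are open. Next I fit the poses.

```bash
cat > fit.py <<'E'
from h import *
from scipy.optimize import least_squares
T,S=load('top0'),load('side0')
c1=lambda x,y:((x+.5)/5.5-.5+265,(y+.5)/5.5-.5+135)
c2=lambda x,y:((x+.5)/5.5-.5+275,(y+.5)/5.5-.5+165)
obs=[(T,c1(204,333),(0,155,54)),(T,c1(70,213),(80,230,50)),(T,c1(93,484),(-80,230,50)),
(S,c2(183,458),(-115,-75,70)),(S,c2(604,350),(115,-75,70)),(S,c2(322,78),(80,230,50)),(S,c2(72,140),(-80,230,50)),
(S,c2(183,565),(-115,-75,0)),(S,c2(598,450),(115,-75,0)),(T,c1(578,118),(115,-75,70)),(T,c1(620,498),(-115,-75,70)),(T,c1(363,520),(-115,75,40))]
def w(p,q):
    c,s=np.cos(p[2]),np.sin(p[2]); return np.array([p[0]+c*q[0]-s*q[1],p[1]+s*q[0]+c*q[1],q[2]])
def fit(obs,p0):
    r=least_squares(lambda p:np.concatenate([proj(d,w(p,q))-uv for d,uv,q in obs]),p0,loss='soft_l1',x_scale=[1,1,.01])
    return r.x,r.fun
if __name__=='__main__':
    np.set_printoptions(precision=3,suppress=True)
    p,f=fit(obs,[500,-50,0]); print('tester',p); print(f.reshape(-1,2))
    print('knob',w(p,(0,155,80)), 'dialpic',at_z(T,*c1(204,333),54))
    tip=at_z(T,*c1(450,182),46);pv=at_z(T,*c1(455,281),48);h=at_z(T,*c1(463,445),46)
    print('pliers',tip,pv,h,'yaw',np.arctan2(*(tip-h)[[1,0]]), 'side pv',at_z(S,*c2(370,326),48))
    kt=at_z(T,*c1(147,314),93);ke=at_z(T,*c1(256,330),93);pt=at_z(T,*c1(98,322),55);print('knob bar',kt,ke,'ptr dir',np.arctan2(*(pt-w(p,(0,155,54)))[[1,0]]))
    tr=[(T,(414,180.5),(120,75,32)),(T,(460,177),(120,-75,32)),(T,(467.5,250.5),(-120,-75,32)),(T,(419,254),(-120,75,32)),
    (S,(287,304.5),(-120,75,32)),(S,(377.5,285.5),(120,75,32)),(S,(402,325),(120,-75,32)),(S,(305,359),(-120,-75,0))]
    q,f=fit(tr,[400,-400,0]);print('tray',q);print(f.reshape(-1,2))
E
python3 fit.py
```

```text
tester [ 546.237 -106.326    0.079]
[[ 0.109  0.104]
 [-0.889 -0.393]
 [-1.435 -0.075]
 [-1.41   1.55 ]
 [ 0.827 -0.071]
 [-0.037 -0.836]
 [-1.303 -1.402]
 [-0.402  0.6  ]
 [ 0.212  0.117]
 [ 1.126 -3.365]
 [ 1.377 -0.719]
 [-0.405  0.465]]
knob [534.03   48.193  80.   ] dialpic [534.366  48.535  54.   ]
pliers [624.295 -95.119  46.   ] [564.869 -96.803  48.   ] [469.237 -99.726  46.   ] yaw 0.029700043385528188 side pv [565.71  -95.573  48.   ]
knob bar [538.442  78.874  93.   ] [528.848  17.972  93.   ] ptr dir 1.4555927755567064
tray [ 473.208 -392.054    0.036]
[[-0.474 -2.114]
 [-0.342 -0.633]
 [-0.453  0.226]
 [ 0.614 -1.116]
 [-1.344 -0.346]
 [-0.347 -5.254]
 [ 0.993  1.479]
 [-1.653  4.778]]
```

Run:
```python
from h import *
np.set_printoptions(precision=3,suppress=True)
pi=np.pi
st=lambda m:print(m,round(robot.current_t(),2),robot.current_tcp_pos(),robot.current_contact_force(),robot.current_gripper_width())
o=[pi,0,.03]
robot.move_gripper(.6)
robot.move_ptp([565,-96.5,270],o); st('above')
robot.move_linear([565,-96.5,80],speed=150)
print(robot.move_linear([565,-96.5,35],speed=50,f_stop=8)); st('down')
robot.move_gripper(0); st('grip')
robot.move_linear([565,-96.5,75],speed=50); st('lift'); print(robot.current_ft_torque())
shot('side','s1'); d=shot('top','t1')
a=cv2.imread('pics/s1.png')[130:290,260:420]; b=cv2.imread('pics/t1.png')[120:280,260:420]
cv2.imwrite('pics/v1.png',cv2.resize(np.hstack([a,b]),None,fx=2.5,fy=2.5,interpolation=cv2.INTER_CUBIC))
```

```text
above 3.47 [565.049 -95.512 270.006] [-0.42   0.004 -0.255] 0.5984496509560896
False
down 5.93 [565.301 -96.61   35.313] [-1.506 -0.439 -0.027] 0.6006522162554015
grip 6.5 [565.074 -96.534  35.147] [-0.318 -0.332  1.216] 0.2974671179188619
lift 7.45 [564.738 -96.409  74.726] [-0.443 -0.398 -2.479] 0.2975103475516259
[ 0.056  0.074 -0.037]
```

View pics/v1.png

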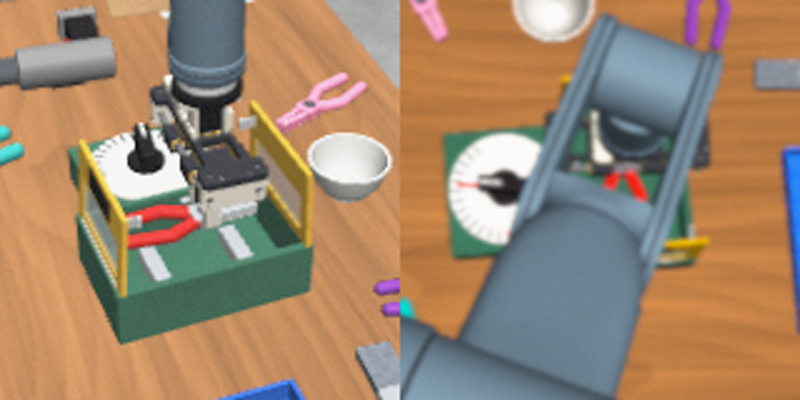

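The pliers are held (27.7 mm opening, about 2 N weight) and lifted level; in the left half of the picture the handles are at (165,225). Moving to the tray.

Run:
```python
from h import *
np.set_printoptions(precision=3,suppress=True)
pi=np.pi
st=lambda m:print(m,round(robot.current_t(),2),robot.current_tcp_pos(),robot.current_contact_force(),robot.current_gripper_width())
robot.move_linear([565,-96.5,250],speed=150)
robot.move_linear([493,-391,250],[pi,0,.06],speed=180)
robot.move_linear([493,-391,40],speed=120); st('at tray')
print(robot.move_linear([493,-391,7.5],speed=25,f_stop=4)); st('down')
robot.move_gripper(.55); st('open')
robot.move_linear([493,-391,120],speed=120)
robot.move_ptp([380,-60,260],[pi,0,.08]); st('away')
shot('side','s2'); shot('top','t2')
a=cv2.imread('pics/s2.png')[130:370,260:420]; b=cv2.imread('pics/t2.png')[120:280,300:480]
b=cv2.resize(b,(270,240),interpolation=cv2.INTER_CUBIC)
cv2.imwrite('pics/v2.png',cv2.resize(np.hstack([a,b]),None,fx=1.85,fy=1.85,interpolation=cv2.INTER_CUBIC))
```

```text
at tray 12.6 [ 493.384 -391.417   40.787] [-0.435 -0.446 -2.427] 0.29784753137045866
True
down 13.79 [ 492.915 -390.89     8.183] [ 0.365 -0.907  6.365] 0.2987013987135097
open 14.4 [ 491.954 -389.821    6.574] [-0.096  0.295 -0.276] 0.5503894615166315
away 16.9 [380.491 -60.713 259.714] [ 0.056 -1.388  0.14 ] 0.5494713695886715
```

View pics/v2.png

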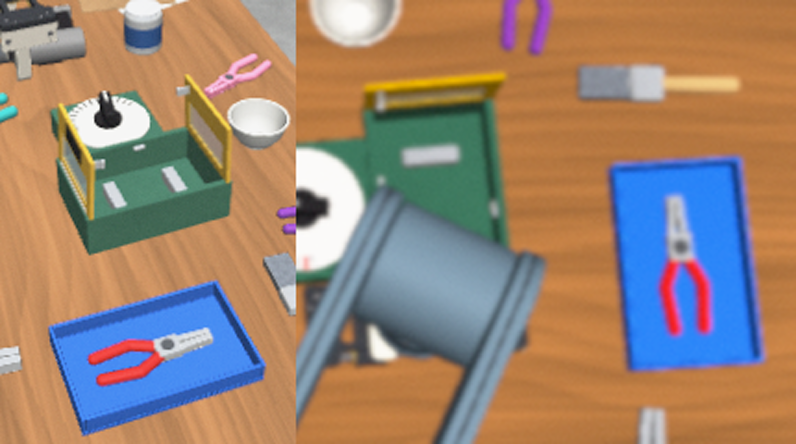

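Pliers lie flat in the tray, pivot about (680,245) in that picture. Next the covers.

```bash
cat > cover.py <<'E'
from h import *
from fit import w
np.set_printoptions(precision=2,suppress=True)
P=[546.2,-106.3,.075]; o=[np.pi,0,P[2]]
def st(m):print(m,round(robot.current_t(),2),robot.current_tcp_pos(),robot.current_contact_force())
def tcp(sg,x,z): return w(P,(sg*x,0,z))
def shut(sg):  # sg=+1: near cover (x mirrored for far)
    def pt(th):
        c,s=np.cos(th),np.sin(th)
        return tcp(sg,-105+82*c-6*s-7.5*s,70+82*s+6*c)
    robot.move_ptp(tcp(sg,-155,260),o); robot.move_linear(tcp(sg,-155,145),speed=150); st('start')
    for th in np.arange(1.7,.25,-.12):
        if robot.move_linear(pt(th),speed=90,f_stop=15): st(f'stop at {th:.2f}'); return
    st('pre'); print(robot.move_linear(pt(-.05)+[0,0,-3],speed=40,f_stop=25)); st('pressed')
    p=robot.current_tcp_pos(); robot.sleep(.2); robot.move_linear([p[0],p[1],200],speed=150)
E
python3 - <<'E'
from cover import *
robot.move_gripper(0)
shut(1)
robot.move_linear(tcp(1,-60,280)); st('up')
shut(-1)
robot.move_ptp([380,150,300],o); st('away')
shot('side','s3'); shot('top','t3')
a=cv2.imread('pics/s3.png')[150:270,260:420]; b=cv2.imread('pics/t3.png')[120:240,260:420]
cv2.imwrite('pics/v3.png',cv2.resize(np.hstack([a,b]),None,fx=2.5,fy=2.5,interpolation=cv2.INTER_CUBIC))
E
```

```text
start 19.19 [ 392.15 -117.87  145.74] [-0.93  0.24 -0.12]
pre 22.81 [ 517.32 -108.48   96.41] [-0.33 -0.67  1.76]
True
pressed 23.38 [ 521.73 -108.15   76.11] [-4.45  1.1  12.91]
up 25.3 [ 486.11 -110.66  279.14] [ 0.82 -0.56 -1.03]
start 27.08 [701.36 -95.07 146.69] [-0.44 -0.07 -0.04]
pre 30.7 [ 574.92 -104.03   96.63] [-0.62  0.52  1.53]
True
pressed 31.28 [ 571.46 -104.77   76.19] [-1.4   1.11  9.6 ]
away 33.73 [380.6  149.51 299.54] [-0.17  0.21 -0.55]
```

View pics/v3.png

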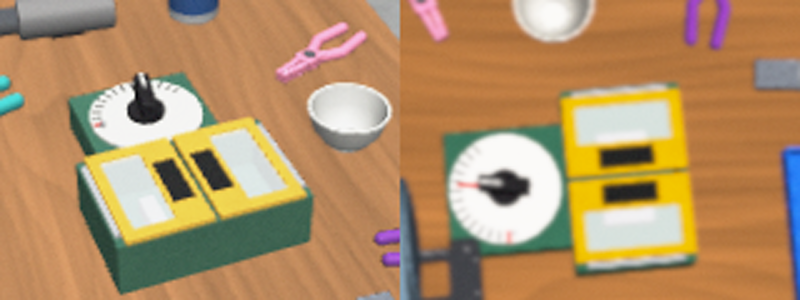

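Both covers lie shut: pads at (628,156) and (630,192) in the right half, and the TCP ended at 76.1 mm. Next the knob: pointer at yaw about 1.44, zero at 3.22.

Run:
```python
from h import *
np.set_printoptions(precision=2,suppress=True)
pi=np.pi; K=[534,48.3]
def st(m):print(m,round(robot.current_t(),2),robot.current_tcp_pos(),robot.current_contact_force(),robot.current_ft_torque(),round(robot.current_gripper_width(),3))
y0=1.44-pi
for y in (y0,.0,.14): print(y,robot.inverse_kinematics(K+[67],[pi,0,y]))
robot.move_gripper(.6)
robot.move_ptp(K+[180],[pi,0,y0])
robot.move_linear(K+[110],speed=120)
print(robot.move_linear(K+[68],speed=50,f_stop=8)); st('down')
robot.move_gripper(0); st('grip')
for y in np.arange(y0+.2,.0,.2):
    robot.move_linear(K+[68],[pi,0,y]); st(f'{y:.2f}')
```

```text
-1.7015926535897932 None
0.0 [-0.12  0.39  1.76 -0.    0.99  1.45]
0.14 [-0.12  0.39  1.76 -0.    0.99  1.31]Traceback (most recent call last):
  File "<stdin>", line 8, in <module>
bench.MotionError: the arm cannot take that pose within its joint ranges
```

Run:
```python
from h import *
np.set_printoptions(precision=2,suppress=True)
pi=np.pi; K=[534,48.3]
def st(m):print(m,round(robot.current_t(),2),robot.current_tcp_pos(),robot.current_contact_force(),robot.current_ft_torque(),round(robot.current_gripper_width(),3))
y0=1.44
print(robot.inverse_kinematics(K+[67],[pi,0,y0]),robot.inverse_kinematics(K+[67],[pi,0,3.3]))
robot.move_ptp(K+[180],[pi,0,y0]); st('above')
robot.move_linear(K+[110],speed=120)
print(robot.move_linear(K+[68],speed=50,f_stop=8)); st('down')
robot.move_gripper(0); st('grip')
for y in np.arange(y0+.2,3.1,.2):
    robot.move_linear(K+[68],[pi,0,y]); st(f'{y:.2f}')
```

```text
[-0.12  0.39  1.76 -0.    0.99  0.01] [-0.12  0.39  1.76  0.    0.99 -1.85]
above 36.25 [533.97  48.52 180.28] [-0.05 -0.04  0.11] [-0.11  0.07  0.  ] 0.597
False
down 37.98 [534.28  48.26  68.23] [ 0.49 -0.22 -0.9 ] [-0.05  0.11 -0.  ] 0.6
grip 38.64 [534.59  48.2   68.12] [ 2.44  0.08 -1.41] [-0.06 -0.22 -0.05] 0.214
1.64 38.99 [534.69  48.19  68.12] [ 3.97 -0.95 -2.2 ] [-0.14 -0.52  0.02] 0.217
1.84 39.34 [534.75  48.22  68.13] [ 5.03 -0.37 -3.26] [-0.05 -0.75  0.06] 0.215
2.04 39.69 [534.82  48.28  68.13] [ 5.07  0.36 -3.12] [-0.   -0.87  0.07] 0.218
2.24 40.04 [534.9   48.31  68.14] [ 6.11 -0.06 -3.37] [ 0.01 -0.9   0.12] 0.218
2.44 40.39 [534.95  48.41  68.12] [ 6.07  0.49 -4.29] [ 0.08 -0.97  0.12] 0.216
2.64 40.74 [534.98  48.47  68.12] [ 5.55  1.26 -4.39] [ 0.1  -1.02  0.06] 0.213
2.84 41.09 [535.06  48.54  68.15] [ 6.09  2.74 -4.17] [ 0.2  -1.05  0.05] 0.216
3.04 41.44 [535.05  48.6   68.14] [ 6.71  1.59 -3.33] [ 0.24 -1.05  0.02] 0.216
```

Turning cleanly. I continue in small steps until the moment shows the stop.

Run:
```python
from h import *
np.set_printoptions(precision=2,suppress=True)
pi=np.pi; K=[534.8,48.4]
def st(m):print(m,round(robot.current_t(),2),robot.current_contact_force(),robot.current_ft_torque(),robot.current_eef_rot(),round(robot.current_gripper_width(),3))
for y in np.arange(3.1,3.42,.04):
    robot.move_linear(K+[68],[pi,0,y]); st(f'{y:.2f}')
    if abs(robot.current_ft_torque()[2])>.35: break
robot.move_gripper(.6); st('open')
robot.move_linear(K+[180],speed=120)
robot.move_ptp([350,150,300],[pi,0,2.0]); st('away')
shot('side','s4'); shot('top','t4')
a=cv2.imread('pics/s4.png')[150:380,260:420]; b=cv2.imread('pics/t4.png')[110:270,260:480]
b=cv2.resize(b,(316,230),interpolation=cv2.INTER_CUBIC)
cv2.imwrite('pics/v4.png',cv2.resize(np.hstack([a,b]),None,fx=1.65,fy=1.65,interpolation=cv2.INTER_CUBIC))
c=cv2.imread('pics/t4.png')[160:230,270:340]; cv2.imwrite('pics/v5.png',cv2.resize(c,None,fx=7,fy=7,interpolation=cv2.INTER_CUBIC))
```

```text
3.10 41.69 [ 3.78  1.31 -1.58] [ 0.28 -0.72  0.05] [3.14 0.   3.1 ] 0.217
3.14 41.94 [ 4.86  2.08 -1.14] [ 0.38 -0.79  0.02] [3.14 0.   3.14] 0.214
3.18 42.19 [ 4.53  2.42 -1.59] [ 0.36 -0.8   0.03] [ 3.14  0.   -3.11] 0.215
3.22 42.44 [4.   2.19 0.22] [ 0.43 -0.54 -0.16] [ 3.14  0.   -3.07] 0.212
3.26 42.69 [1.24 2.56 2.51] [ 0.57 -0.33 -0.69] [ 3.14 -0.   -3.03] 0.213
open 43.46 [-0.96 -0.82 -0.08] [ 0.03 -0.03 -0.01] [-3.14 -0.   -3.02] 0.6
away 45.88 [-0.18  0.2  -0.67] [-0.06  0.02  0.03] [-3.14 -0.    2.  ] 0.603
```

View pics/v4.png

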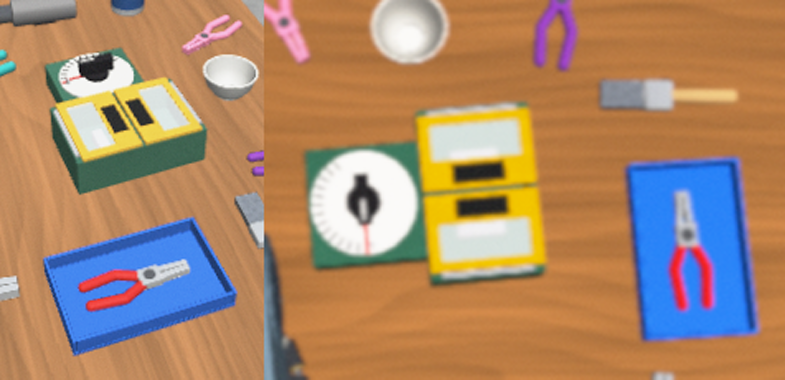

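View pics/v5.png

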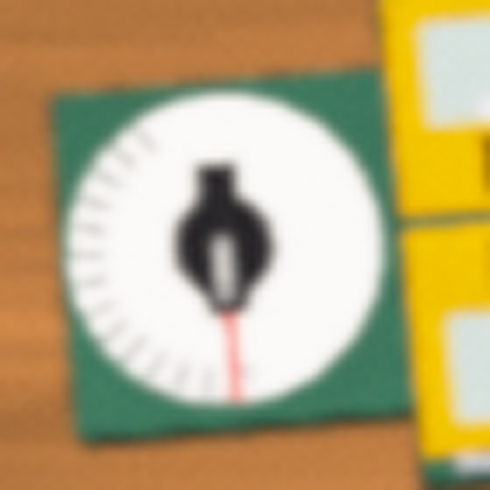

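The pointer (230,315)–(237,400) lies over the red zero mark, the moment rose sharply to −0.69 N m at the stop, both covers are shut, and the pliers are flat in the tray. Handing in.

```bash
python3 -c "
from h import robot
robot.sleep(.3); print(robot.current_t(), robot.current_contact_force()); robot.hand_in()"
```

```text
46.275 [ 0.13869646  0.16633272 -1.0450913 ]
the job is handed in; nothing more can be done
```

The plier tester is set for its next test, and I handed the job in at 46.3 s of the 72 s allowed; the hand-in gives no verdict.

- **Pliers:** I took the smaller red-handled pliers out of the bay and set them down in the blue tray with a force-stopped descent. The last pictures show them flat in the tray and let go.
- **Covers:** Both guard covers were pressed to the rim, with the fingertips ending at 76.1 and 76.2 mm against a nominal 76 mm. They stayed shut in every later picture.
- **Knob:** I turned it counter-clockwise about 1.8 rad until the moment rose to −0.69 N m at the stop. The red pointer covers the zero mark in the last picture.
- **Bystanders:** The brush and tub looked unmoved in the last picture. The drill and tin were mostly outside the last crops and I did not measure them, but the arm met no unexpected contact.

The first knob approach was refused because the wrist was out of range. I repeated it half a turn round, and nothing moved in between. No check failed or disagreed, apart from several pixels of residual in the tray's position fit, which did not affect the placing.

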